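# Hold the clip open over the recipe card

## Task

I want to clip my shopping list to the recipe card I am cooking from. Lift the cover off the recipe box and lay it flat on the clear worktop, handle up; then take the clip off the letter rack by squeezing its handles and bring it, jaws down, over the card that stands by itself in the box. Finish holding it there, squeezed wide open and still, one jaw well down on each side of the card's top edge, the whole width of the jaws over the card and clear of the card and of the box, so that I can slip the list in; do not let go, and leave the other things where they stand.

Things in the scene. Friction and masses are not known exactly. Their poses are not given: they have to be found in the camera images.
- recipe_box: Open beech box, 120 (x) x 170 (y) x 95 mm high, fixed. Origin: centre of its underside; front (small brass label frame) faces -x. Front and back walls 7 mm, end walls 18 mm thick. A 7 mm steel pin stands 9 mm above the rim in the middle of each end wall (x 0, y +-75 mm). Other cards fill x +32 to +53 mm at the back wall, top at z 78 mm, a few tabs to 88 mm.
- cover: Loose cover of the box: beech plate 122 (x) x 176 (y) x 10 mm, 0.15 to 0.3 kg, two through holes 9.5 mm wide at y +-75 mm that sit over the box's pins, a bar handle on top. Origin: centre of its underside, z up. Seated, its underside is on the box's rim, axes parallel to the box's.
- cover_handle (a point): Centre of the cover's wooden bar handle, 36 mm above the cover's underside: bar 15 mm thick (cover x), 94 mm long (cover y), 16 mm high, on two posts at y +-32 mm, 18 mm of air under it.
- card: The one recipe card that stands upright by itself in the box, 40 to 50 mm before the other cards: stiff, fixed, 3 mm thick (x), 128 mm wide (y), 80 mm high, in small slotted guides at its ends (|y| over 59 mm, ending 10 mm below its top). Origin: middle of its lower edge; axes parallel to the box's, z up. At least 33 mm of air on each side. Hidden by the cover at the start.
- card_top (a point): Middle of the card's top edge, 88 mm above the worktop, 7 mm below the box's rim.
- rack: Letter rack of darker wood, fixed: base 70 (x) x 150 (y) x 14 mm, two upright panels 5 mm thick, 146 mm wide, at x -24 and +24 mm, tops at z 90 mm. Origin: centre of its underside, front faces -x. Two cork coasters stand at the rear panel, up to z 66 mm. Between rack and box there is clear worktop for the cover, at x about 0.5 m.
- clip: Sprung steel clip, 60 g, parked jaws down astride the top edge of the rack's front panel. Origin: middle of its pivot axis, 120 mm above the worktop when parked. x across the arms, y along the pivot, z to the handles. The frame is the front (-x) arm's: squeezed evenly it tilts up to 0.34 rad. Jaws 44 mm wide, lips 42 mm below the pivot parked, 38 mm fully open, then 44 mm over their outsides.
- clip_handles (a point): Point midway between the ends of the clip's two handles when parked, 42 mm above the pivot (it belongs to the front arm). Handle plates 32 mm wide (y); parked, their ends are 48 mm apart over the outsides (x); fully squeezed they are parallel, 20 mm over the outsides. Squeezing takes 6 N at the ends to begin, 12 N to open fully to a hard stop; let go, it snaps shut.
- clip_arm (a joint): Opening angle of the clip between its two arms, rad: 0 as parked (5 mm gape), -0.12 shut, +0.68 fully squeezed (32 mm of gape); gape in mm is about 5 + 40 times the angle.
- lip_front (a point): Centre of the rolled lip (6 mm thick, 44 mm long along y) at the end of the clip's front jaw (-x side).
- lip_rear (a point): Centre of the like lip at the end of the clip's rear jaw (+x side).
- spice_jar_gold: Bystander: spice jar with a gold-coloured cap, 45 mm wide, 100 mm high, behind the left-hand place. Origin under its centre.
- spice_jar_white: Bystander: spice jar with a white cap, 43 mm wide, 100 mm high, near the other one. Origin under its centre.
- garlic: Bystander: garlic bulb, 60 mm, at the back of the middle of the worktop. Origin under its centre.
- food_tin: Bystander: food tin, 57 mm wide, 72 mm high, behind the right-hand place. Origin under its centre.
- clay_beaker: Bystander: small clay beaker, 50 mm wide, 64 mm high, near the front edge on the left. Origin under its centre.
- tumbler: Bystander: glass tumbler, 80 mm wide, 91 mm high, near the front edge on the right. Origin under its centre.

How it is judged (in metres and radians):
On the way, in this order (a step that is already met when the one before it is completed fails the run):
1. the cover lies flat on the worktop, handle up, let go (height (world z) of cover between -0.006 and 0.008 m and angle between cover's own z axis and vertical below 0.06 rad and contact force between the fingers and cover below 0.2 N), for 0.2 s.
2. the clip is squeezed open between the fingers and lifted clear of the rack (height (world z) of clip above 0.14 m and value of joint clip_arm above 0.3 rad and contact force between the fingers and clip above 1 N and contact force between clip and rack below 0.1 N), for 0.2 s.
At the end, for the whole second after the job is handed in: Clip held still in the fingers, over 21 mm of gape (0.40 rad), one lip each side of the card, at least 2 mm from its faces, 8 mm below its top edge, within 42 mm of its middle, square to 0.2 rad, touching neither card nor box; cover flat on the worktop, handle up, not touched (all of step 1 and value of joint clip_arm above 0.4 rad and contact force between the fingers and clip above 2 N and ((x of lip_front in the frame of card below -0.0065 m and x of lip_rear in the frame of card above 0.0065 m) or (x of lip_rear in the frame of card below -0.0065 m and x of lip_front in the frame of card above 0.0065 m)) and z of each of lip_front, lip_rear in the frame of card_top below -0.008 m and y of lip_front in the frame of card between -0.042 and 0.042 m and y of lip_rear in the frame of card between -0.042 and 0.042 m and angle between the y axis of lip_front and the y axis of card, either way round below 0.2 rad and contact force between clip and card below 0.3 N and contact force between clip and recipe_box below 0.3 N and linear speed of clip below 0.02 m/s); the arm keeps its last pose, push and grip.
It fails at once if a bystander is moved by more than 25 mm (distance of any of spice_jar_gold, spice_jar_white, garlic, food_tin, clay_beaker, tumbler from where it was at the start of the episode above 0.025 m).
It fails at once if the clip is let snap onto the card or pushed hard against it (over 8 N) (contact force between clip and card above 8 N).
It also fails if it takes over 56 s, if anything falls off the work surface, if the arm or the gripper's body presses on something with over 40 N, if the wrist force passes 120 N, or if a joint passes its speed limit or range.

## Robot

A 7-joint arm with a two-finger parallel gripper is mounted at the origin on a cart in front of the work surface, level with it; the furniture and walls round the work are solid. World frame = base frame: x ahead of the robot, y to its left, z up, the work surface at z = 0. Lengths are in mm, angles in rad, forces in N, time in s.
With the tool pointing down it reaches from about 400 to 850 mm from the base axis. Payload 10.4 kg.
Tool frame: the origin (TCP) lies midway between the tips of the shut fingers; the grasp point (between the pads) lies 19 mm behind it; z points along the fingers, y is the line along which they close (so a half turn about z gives the same grasp; the last joint's range is limited). The gripper opens to 87 mm and grips with 3 to 60 N. Pads are 19 mm wide; open, the fingers measure 117 mm over their backs; the gripper's body (75 mm by 190 mm) begins 51 mm behind the grasp point.
Start: joints at [-1.3, 0.332, -0.065, 1.46, 0.022, 1.35, -0.088], TCP at [180.981, 598.246, 222.576] pointing down, gripper open.
Joint ranges: [-2.6, 2.6], [-0.5, 2.12], [-1.47, 1.34], [0.16, 2.42], [-1.27, 4.41], [0.06, 2.06], [-2.6, 2.6]. Speed limits (rad/s): [2.22, 2.22, 2.79, 2.79, 3.14, 3.14, 3.14].

## Interface

Orientations are given as a 3x3 rotation matrix whose columns are the frame's x, y, z axes.
In Python, from rig import r, vision gives the robot as it stands.
- The arm moves only by the tool servo_tool, never from a script. Its arguments are lists of equal length, an entry for each row: "gripper": the closure, from -1 (fully open) to 1 (shut); "linear": the shift along the tool's x, y, z in m, a list of three; "spin": the turn about the tool's z in rad. In form: {"gripper": [gripper, ...], "linear": [[tx, ty, tz], ...], "spin": [spin, ...]}. A call has 1 to 10 rows; each row shifts and turns the commanded pose from where the row before left it, along the tool's axes as they then stand; what a row does not reach is not made up. A row lasts 1/12 s, in which the tool goes at most 41.7 mm and 7.16 degrees, less where a joint would pass 70% of its speed; a pose out of reach is approached as far as the arm can. A call with a gripper value outside its range is refused whole. The fingers move at their own pace and stop on an object; the grip force is fixed at half the most. Time passes only in rows, so rows that do not move let the fingers close. It gives the time, the measured TCP pose, the force, the opening and the grip force at its end, in the units of the state.
- r.sense(): the state, without advancing time (a new reading comes with each control period).
- vision.capture(name): name is "side" or "top"; returns the picture (420x560x3 uint8, blue, green, red); there is no depth.
- vision.get_calibration(name): a dict with "fovy" (degrees; the focal length in pixels is half the picture's height over the tangent of half this angle, whatever the lens; pixels are square), "cx", "cy" (the principal point, pixels), "k1" (the pictures are not rectified: a ray, as slopes to the right and down, at radius r is drawn at 1 + k1 r^2 times it, then the intrinsics apply), "extrinsics" (4x4, takes a point from camera to world coordinates). Camera axes: x right, y up, looking along -z (the intrinsics and any distortion apply to the point x, -y, -z); pixel columns grow to the right and rows downward; lengths in mm; the calibration is good to about 2 mm. A picture is of the moment at which its call begins. get_calibration takes no time and is no camera call.
- r.job_done(): hands the job in; it is judged then, once.
The state is a dict: "time_s": time; "qpos": joint angles; "joint_vel": joint speeds; "effort": joint torques, N m; "position": TCP position; "tcp_rot": TCP orientation; "contact_force": force on the tool from outside, world axes, zero at the start; "torque": the same for the moment, N m; "width": finger opening in mm; "gripper_force": force on a finger pad.
Only numpy, scipy, OpenCV 4.12 (cv2) and the standard library are available. Lean on these libraries where they do the work, as an engineer would, in place of code of your own. Each camera call takes 0.05 s, during which the arm holds its last target. There are 200 camera calls.

## Working session

There is one attempt and no reset: what is moved stays moved. The work goes in short steps, Python scripts to look and compute and a tool call to move; the robot and the scene stay as the last step left them, time stands still between calls to the robot, and variables do not carry over. Pictures are saved under pics/ and viewed, at most 10 in all, crops included, and the job is handed in when it is done.

Besides the shell and the picture viewer there is one more tool, called after "Request:" as name([rows], argument=value, ...), one row to a line, values as JSON. servo_tool: Moves the arm, as the interface text tells. Its arguments: {"type":"object","properties":{"gripper":{"type":"array"},"linear":{"type":"array"},"spin":{"type":"array"}},"required":["gripper","linear","spin"]}

```bash
mkdir -p pics; ls; python3 - <<'E'
from rig import r, vision
import cv2, numpy as np
np.set_printoptions(precision=4,suppress=True)
for n in("top","side"):
    cv2.imwrite(f"pics/{n}0.png",vision.capture(n)); print(vision.get_calibration(n))
s=r.sense(); print(s)
E
```

```text
pics
{'fovy': 51.130824482648904, 'cx': 280.88644238828664, 'cy': 208.58535558247087, 'k1': -0.12852544659321874, 'extrinsics': array([[   0.0027,    0.9926,   -0.1212,  443.9237],
       [  -0.9997,   -0.0001,   -0.0234, -126.7791],
       [  -0.0233,    0.1212,    0.9924, 1127.8808],
       [   0.    ,    0.    ,    0.    ,    1.    ]])}
{'fovy': 57.411416723552264, 'cx': 272.7125880365262, 'cy': 205.15697295289775, 'k1': -0.05986798666926536, 'extrinsics': array([[   0.879 ,    0.3248,   -0.3491,  216.8028],
       [  -0.4768,    0.5913,   -0.6504, -769.04  ],
       [  -0.0048,    0.7382,    0.6746,  806.8772],
       [   0.    ,    0.    ,    0.    ,    1.    ]])}
{'time_s': 0.1, 'qpos': array([-1.2996,  0.3328, -0.0647,  1.4609,  0.0215,  1.3499, -0.0885]), 'joint_vel': array([ 0.0013, -0.0013, -0.0011, -0.0021,  0.0001, -0.0001,  0.0008]), 'effort': array([  0.0011, -62.4542,   0.0242, -39.0714,  -0.0615,   0.0366,
         0.    ]), 'position': array([180.8519, 597.9006, 221.8462]), 'tcp_rot': array([[-0.9572,  0.2895, -0.0004],
       [ 0.2895,  0.9572, -0.0012],
       [ 0.    , -0.0013, -1.    ]]), 'contact_force': array([ 0.3357,  0.3587, -0.4501]), 'torque': array([ 0.0087,  0.0222, -0.0234]), 'gripper_force': 0.0, 'width': 87.19262285155574}
```

View pics/top0.png

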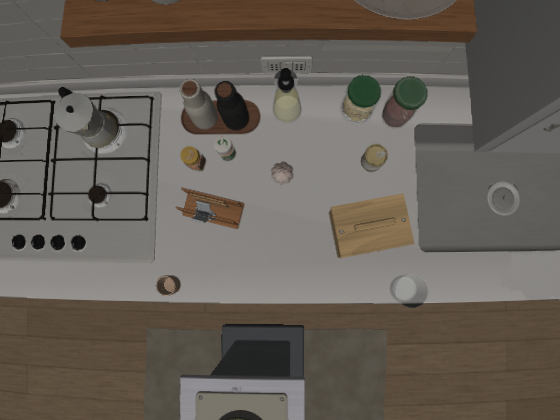

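View pics/side0.png

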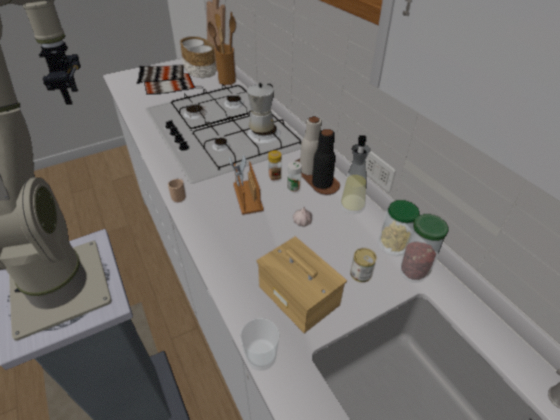

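The top view shows the box and cover at about (372,226), with the handle from (355,227) to (396,220). The rack is at (212,208) and the clip at about (204,211). The side view shows the box at (300,280) and the rack at (248,190).

```bash
cat > h.py <<'E'
from rig import r, vision
import cv2, numpy as np
np.set_printoptions(precision=3,suppress=True)
def ray(n,px):
    c=vision.get_calibration(n); f=210/np.tan(np.radians(c["fovy"]/2))
    K=np.array([[f,0,c["cx"]],[0,f,c["cy"]],[0,0,1]])
    p=cv2.undistortPoints(np.array(px,float).reshape(-1,1,2),K,np.array([c["k1"],0,0,0.]))[:,0]
    E=c["extrinsics"]; d=np.c_[p[:,0],-p[:,1],-np.ones(len(p))]@E[:3,:3].T
    return E[:3,3],d
def onz(n,px,z):
    o,d=ray(n,px); return o+d*((z-o[2])/d[:,2])[:,None]
def tri(p1,p2):
    A=[];b=[]
    for n,p in(("top",p1),("side",p2)):
        o,d=ray(n,[p]); d=d[0]/np.linalg.norm(d); M=np.eye(3)-np.outer(d,d); A.append(M); b.append(M@o)
    return np.linalg.lstsq(np.vstack(A),np.hstack(b),rcond=None)[0]
def proj(n,P):
    c=vision.get_calibration(n); f=210/np.tan(np.radians(c["fovy"]/2)); E=c["extrinsics"]
    q=(np.atleast_2d(P)-E[:3,3])@E[:3,:3]; u=q[:,0]/-q[:,2]; v=-q[:,1]/-q[:,2]; k=1+c["k1"]*(u*u+v*v)
    return np.c_[f*u*k+c["cx"],f*v*k+c["cy"]]
E
python3 - <<'E'
from h import *
t=cv2.imread("pics/top0.png"); s=cv2.imread("pics/side0.png")
print(t[240,360],t[215,225],t[260,280])
hsv=cv2.cvtColor(t,cv2.COLOR_BGR2HSV)
for nm,(x0,y0,x1,y1) in dict(cover=(320,185,425,265),rack=(170,180,250,235)).items():
    h=hsv[y0:y1,x0:x1]; m=((h[...,1]>80)).astype(np.uint8)*255
    cs,_=cv2.findContours(m,0,2); c=max(cs,key=cv2.contourArea)
    R=cv2.minAreaRect(c); B=cv2.boxPoints(R)+[x0,y0]; print(nm,R,B,cv2.contourArea(c))
    P=onz("top",B,105 if nm=="cover" else 90); print(P,P.mean(0),np.linalg.norm(P-np.roll(P,1,0),axis=1))
a=cv2.resize(t[185:265,325:425],None,fx=4,fy=4,interpolation=2)
b=cv2.resize(t[180:240,165:265],None,fx=4,fy=4,interpolation=2)
c=cv2.resize(s[150:220,215:315],None,fx=4,fy=4,interpolation=2)
d=cv2.resize(s[230:330,250:350],None,fx=4,fy=4,interpolation=2)[:320]
o=np.zeros((600,800,3),np.uint8); o[:320,:400]=a;o[:240,400:]=b;o[320:600,:400]=c;o[280:600,400:]=d
cv2.imwrite("pics/crop1.png",cv2.convertScaleAbs(o,alpha=1.6))
E
```

```text
[ 83 116 140] [ 53  79 112] [130 133 136]
cover ((50.80768966674805, 40.03845977783203), (51.774662017822266, 76.48529052734375), 78.69007110595703) [[328.231 207.154]
 [403.231 192.154]
 [413.385 242.923]
 [338.385 257.923]] 3797.5
[[ 572.231 -213.73   105.   ]
 [ 608.028 -392.293  105.   ]
 [ 487.909 -412.851  105.   ]
 [ 453.627 -236.248  105.   ]] [ 530.449 -313.78   105.   ] [120.723 182.116 121.865 179.899]
rack ((39.02941131591797, 27.882352828979492), (64.51447296142578, 26.436382293701172), 14.03624439239502) [[174.529 212.882]
 [180.941 187.235]
 [243.529 202.882]
 [237.118 228.529]] 1129.0
[[560.276 154.302  90.   ]
 [622.918 140.525  90.   ]
 [584.451 -12.785  90.   ]
 [522.911   1.747  90.   ]] [572.639  70.947  90.   ] [157.064  64.139 158.062  63.232]
```

View pics/crop1.png

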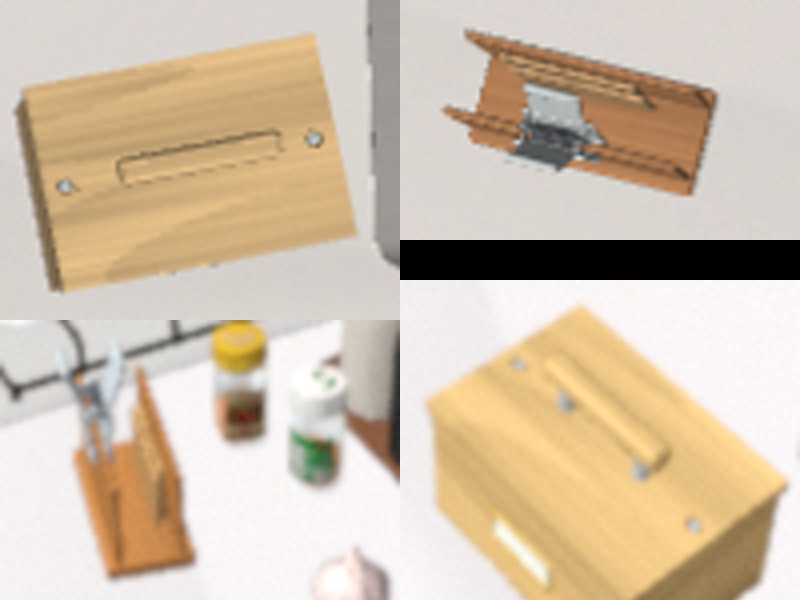

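The crops show both cover pins, at top pixels (341.2,231.7) and (403.5,219.7). The handle outline is clear. The clip's handle ends are at about (199,221) and (203,202.5), astride the front panel.

```bash
python3 - <<'E'
from h import *
A=lambda l:[(325+x/4,185+y/4) for x,y in l]
B=lambda l:[(165+(x-400)/4,180+y/4) for x,y in l]
D=lambda l:[(250+(x-400)/4,230+(y-280)/4) for x,y in l]
C=lambda l:[(215+x/4,150+(y-320)/4) for x,y in l]
pt,ps=A([(65,187),(314,139)]),D([(519,365),(694,526)])
for n,p in(("top",pt),("side",ps)):
    P=onz(n,p,105); d=P[0]-P[1]; print("pins",n,P[:,:2],P.mean(0),"yaw",np.arctan2(-d[0],d[1]),np.linalg.norm(d))
P=onz("top",A([(120,162),(280,133),(284,153),(122,186)]),139); print("handle",P.mean(0),P)
print("corners",onz("top",A([(24,90),(315,35),(357,235),(60,290)]),105).mean(0))
f=onz("top",B([(447,108),(690,178)]),90);b=onz("top",B([(467,32),(715,92)]),90)
for q in(f,b): d=q[0]-q[1]; print("panel",q,q.mean(0),np.arctan2(-d[0],d[1]),np.linalg.norm(d))
print("clip handles front,rear",onz("top",B([(537,165),(551,90)]),160))
print("pivot",onz("top",B([(553,130)]),120))
print("sideclip handle ends",onz("side",C([(62,352),(115,345)]),160), "pivot side",onz("side",C([(95,405)]),120))
E
```

```text
pins top [[ 514.422 -243.57 ]
 [ 542.402 -390.859]] [ 528.412 -317.214  105.   ] yaw 0.18773029840280422 149.92277615407107
pins side [[ 516.687 -244.584]
 [ 544.013 -391.24 ]] [ 530.35  -317.912  105.   ] yaw 0.1842165535778499 149.17997287778573
handle [ 528.139 -317.537  139.   ] [[ 526.191 -271.004  139.   ]
 [ 542.575 -362.617  139.   ]
 [ 531.179 -364.605  139.   ]
 [ 512.612 -271.923  139.   ]]
corners [ 529.046 -317.125  105.   ]
panel [[574.573 149.286  90.   ]
 [532.529   0.965  90.   ]] [553.551  75.126  90.   ] -0.27622183522180116 154.16460731826535
panel [[621.028 138.461  90.   ]
 [584.166 -13.319  90.   ]] [602.597  62.571  90.   ] -0.23825129363974676 156.19194485516732
clip handles front,rear [[533.657  78.434 160.   ]
 [575.917  71.534 160.   ]]
pivot [[557.855  77.971 120.   ]]
sideclip handle ends [[540.975  91.53  160.   ]
 [578.345  80.813 160.   ]] pivot side [[555.218  71.425 120.   ]]
```

Request:
servo_tool([
  [0,0,-0.004],
  [0,0,-0.004],
  [0,0,-0.004],
  [0,0,-0.004],
  [0,0,-0.004],
  [0,0,-0.004],
  [0,0,-0.004],
  [0,0,-0.004],
  [0,0,-0.004],
  [0,0,-0.004],
], gripper=[-1,-1,-1,-1,-1,-1,-1,-1,-1,-1], spin=[0.109,0.109,0.109,0.109,0.109,0.109,0.109,0.109,0.109,0.109])

```text
time_s: 0.93
position: [180.9, 598.0, 262.3]
tcp_rot: [[-0.181, 0.984, -0.0], [0.984, 0.181, -0.001], [-0.001, -0.0, -1.0]]
contact_force: [0.5, -0.5, 0.1]
width: 87.1
gripper_force: 0.0
```

Request:
servo_tool([
  [-0.015,0.006,0],
  [-0.03,0.0125,0],
  [-0.03,0.0125,0],
  [-0.03,0.0125,0],
  [-0.03,0.0125,0],
  [-0.03,0.0125,0],
  [-0.03,0.0125,0],
  [-0.03,0.0125,0],
  [-0.03,0.0125,0],
  [-0.03,0.0125,0],
], gripper=[-1,-1,-1,-1,-1,-1,-1,-1,-1,-1], spin=[0,0,0,0,0,0,0,0,0,0])

```text
time_s: 1.77
position: [350.9, 338.6, 262.3]
tcp_rot: [[-0.186, 0.983, -0.0], [0.983, 0.186, -0.0], [0.0, -0.0, -1.0]]
contact_force: [-0.1, 0.4, -0.6]
width: 87.1
gripper_force: 0.0
```

Request:
servo_tool([
  [-0.03,0.013,0],
  [-0.03,0.013,0],
  [-0.03,0.013,0],
  [-0.03,0.013,0],
  [-0.03,0.013,0],
  [-0.03,0.013,0],
  [-0.03,0.013,0],
  [-0.033,-0.003,0],
  [-0.033,-0.003,0],
  [-0.033,-0.003,0],
], gripper=[-1,-1,-1,-1,-1,-1,-1,-1,-1,-1], spin=[0,0,0,0,0,0,0,0,0,0])

```text
time_s: 2.6
position: [488.2, 50.2, 262.2]
tcp_rot: [[-0.186, 0.983, -0.001], [0.983, 0.186, -0.0], [-0.0, -0.001, -1.0]]
contact_force: [-0.0, -0.2, -0.4]
width: 86.9
gripper_force: 0.0
```

Request:
servo_tool([
  [-0.033,-0.003,0],
  [-0.033,-0.003,0],
  [-0.033,-0.003,0],
  [-0.033,-0.003,0],
  [-0.033,-0.003,0],
  [-0.033,-0.003,0],
  [-0.033,-0.003,0],
  [-0.033,-0.003,0],
  [-0.033,-0.003,0],
  [-0.033,-0.003,0],
], gripper=[-1,-1,-1,-1,-1,-1,-1,-1,-1,-1], spin=[0,0,0,0,0,0,0,0,0,0])

```text
time_s: 3.43
position: [520.3, -279.2, 262.2]
tcp_rot: [[-0.187, 0.982, -0.0], [0.982, 0.187, 0.0], [0.0, -0.0, -1.0]]
contact_force: [0.8, -0.3, 0.5]
width: 86.7
gripper_force: 0.0
```

Request:
servo_tool([
  [-0.02,0.001,0],
  [-0.019,0.0005,0],
  [0,0,0.02],
  [0,0,0.025],
  [0,0,0.025],
  [0,0,0.025],
  [0,0,0.02],
  [0,0,0.017],
  [0,0,0.01],
  [0,0,0.005],
], gripper=[-1,-1,-1,-1,-1,-1,-1,-1,-1,-1], spin=[0,0,0,0,0,0,0,0,0,0])

```text
time_s: 4.27
position: [528.4, -315.5, 113.9]
tcp_rot: [[-0.186, 0.983, -0.002], [0.983, 0.186, 0.001], [0.001, -0.002, -1.0]]
contact_force: [-0.8, 0.1, 1.5]
width: 86.7
gripper_force: 0.0
```

Request:
servo_tool([
  [0,0,0],
  [0,0,0],
  [0,0,0],
  [0,0,0],
  [0,0,0],
  [0,0,0],
  [0,0,0],
  [0,0,0],
  [0,0,0],
  [0,0,0],
], gripper=[1,1,1,1,1,1,1,1,1,1], spin=[0,0,0,0,0,0,0,0,0,0])

```text
time_s: 5.1
position: [529.0, -316.0, 115.5]
tcp_rot: [[-0.186, 0.983, -0.0], [0.983, 0.186, 0.0], [0.0, -0.0, -1.0]]
contact_force: [-1.2, 0.3, 0.4]
width: 28.3
gripper_force: 0.0
```

Request:
servo_tool([
  [0,0,0],
  [0,0,0],
  [0,0,0],
  [0,0,0],
  [0,0,0],
], gripper=[1,1,1,1,1], spin=[0,0,0,0,0])

```text
time_s: 5.52
position: [529.3, -315.8, 115.5]
tcp_rot: [[-0.186, 0.983, 0.0], [0.983, 0.186, 0.0], [-0.0, 0.0, -1.0]]
contact_force: [3.3, -0.5, -1.0]
width: 14.5
gripper_force: 30.0
```

Request:
servo_tool([
  [0,0,-0.003],
  [0,0,-0.005],
  [0,0,-0.006],
  [0,0,-0.006],
  [0,0,-0.01],
  [0,0,-0.01],
  [0,0,-0.01],
  [0,0,-0.01],
  [0,0,0],
  [0,0,0],
], gripper=[1,1,1,1,1,1,1,1,1,1], spin=[0,0,0,0,0,0,0,0,0,0])

```text
time_s: 6.35
position: [529.3, -316.1, 176.2]
tcp_rot: [[-0.186, 0.983, 0.001], [0.983, 0.186, -0.0], [-0.0, 0.001, -1.0]]
contact_force: [0.5, -0.5, -2.4]
width: 14.8
gripper_force: 30.0
```

Request:
servo_tool([
  [0.01,-0.001,0],
  [0.02,-0.002,0],
  [0.03,-0.002,0],
  [0.03,-0.002,0],
  [0.03,-0.002,0],
  [0.03,-0.002,0],
  [0.03,-0.002,0],
  [0.02,-0.002,0],
  [0.01,0,0],
  [0,0,0],
], gripper=[1,1,1,1,1,1,1,1,1,1], spin=[0,0,0,0,0,0,0,0,0,0])

```text
time_s: 7.18
position: [474.4, -109.0, 174.9]
tcp_rot: [[-0.19, 0.982, -0.001], [0.982, 0.19, 0.002], [0.002, -0.001, -1.0]]
contact_force: [-0.1, -0.2, -2.6]
width: 15.0
gripper_force: 30.0
```

Request:
servo_tool([
  [0,0,0],
  [0,0,0],
  [0,0,0],
  [0,0,0.02],
  [0,0,0.03],
  [0,0,0.03],
  [0,0,0.03],
  [0,0,0.02],
  [0,0,0.01],
  [0,0,0],
], gripper=[1,1,1,1,1,1,1,1,1,1], spin=[0.062,0.063,0.062,0,0,0,0,0,0,0])

```text
time_s: 8.02
position: [473.6, -113.0, 33.6]
tcp_rot: [[0.001, 1.0, -0.004], [1.0, -0.001, -0.001], [-0.001, -0.004, -1.0]]
contact_force: [0.2, 0.9, -1.7]
width: 14.8
gripper_force: 30.0
```

Request:
servo_tool([
  [0,0,0.004],
  [0,0,0.004],
  [0,0,0.003],
  [0,0,0.002],
  [0,0,0.001],
  [0,0,0],
  [0,0,0],
], gripper=[1,1,1,1,1,1,1], spin=[0,0,0,0,0,0,0])

```text
time_s: 8.6
position: [475.4, -112.4, 21.7]
tcp_rot: [[-0.0, 1.0, 0.0], [1.0, 0.0, 0.0], [0.0, 0.0, -1.0]]
contact_force: [-0.7, -0.8, -2.1]
width: 14.6
gripper_force: 30.0
```

Another 1.5 mm down, then release and rise straight up.

Request:
servo_tool([
  [0,0,0.001],
  [0,0,0.0005],
  [0,0,0],
  [0,0,0],
  [0,0,0],
  [0,0,0],
  [0,0,0],
  [0,0,0],
  [0,0,0],
  [0,0,0],
], gripper=[1,1,1,-1,-1,-1,-1,-1,-1,-1], spin=[0,0,0,0,0,0,0,0,0,0])

```text
time_s: 9.43
position: [475.2, -112.4, 20.0]
tcp_rot: [[-0.0, 1.0, -0.0], [1.0, 0.0, 0.0], [0.0, -0.0, -1.0]]
contact_force: [0.7, -0.0, -0.1]
width: 53.4
gripper_force: 0.0
```

Request:
servo_tool([
  [0,0,0],
  [0,0,0],
  [0,0,-0.01],
  [0,0,-0.02],
  [0,0,-0.03],
  [0,0,-0.04],
  [0,0,-0.04],
  [0,0,-0.04],
  [0,0,-0.04],
  [0,0,-0.01],
], gripper=[-1,-1,-1,-1,-1,-1,-1,-1,-1,-1], spin=[0,0,0,0,0,0,0,0,0,0])

```text
time_s: 10.27
position: [477.1, -113.5, 256.3]
tcp_rot: [[0.001, 1.0, 0.008], [1.0, -0.001, 0.001], [0.001, 0.008, -1.0]]
contact_force: [1.4, -0.9, -0.6]
width: 87.2
gripper_force: 0.0
```

```bash
python3 - <<'E'
from h import *
t=vision.capture("top"); s=vision.capture("side"); cv2.imwrite("pics/top1.png",t); cv2.imwrite("pics/side1.png",s)
a=cv2.resize(t[182:236,175:245],None,fx=5.7,fy=5.7,interpolation=2)[:300,:400]
b=cv2.resize(t[190:260,322:420],None,fx=4,fy=4,interpolation=2)[:,:392]
c=cv2.resize(s[150:210,220:290],None,fx=5,fy=5,interpolation=2)[:300,:350]
d=cv2.resize(s[230:330,250:350],None,fx=3,fy=3,interpolation=2)
o=np.zeros((600,800,3),np.uint8); o[:a.shape[0],:a.shape[1]]=a;o[:280,400:792]=b;o[300:600,:350]=c;o[300:600,400:700]=d
cv2.imwrite("pics/crop2.png",cv2.convertScaleAbs(o,alpha=1.6)); print(a.shape)
E
```

```text
(300, 399, 3)
```

View pics/crop2.png

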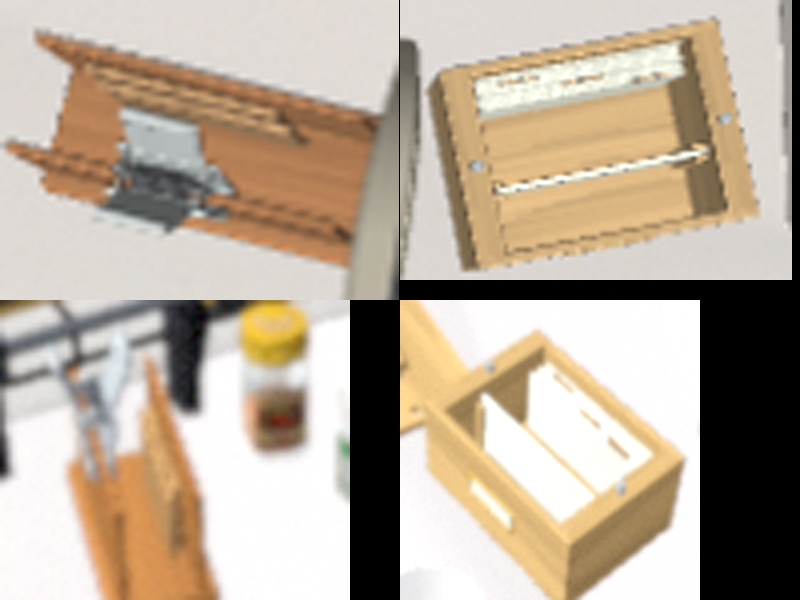

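View pics/top1.png

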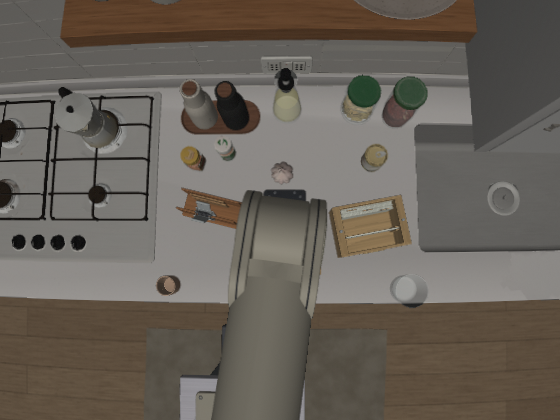

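The picture shows the cover lying beside the box. In the box, the lone card's top edge runs from crop (495,189) to (708,153). The clip's handle ends are at crop rear (122,108)–(197,122) and front (100,209)–(179,231).

```bash
python3 - <<'E'
from h import *
B=lambda l:[(322+(x-400)/4,190+y/4) for x,y in l]
A=lambda l:[(175+x/5.7,182+y/5.7) for x,y in l]
C=lambda l:[(220+x/5,150+(y-300)/5) for x,y in l]
D=lambda l:[(250+(x-400)/3,230+(y-300)/3) for x,y in l]
P=onz("top",B([(495,189),(708,153)]),88); d=P[0]-P[1]; print("card",P.mean(0),np.arctan2(-d[0],d[1]),np.linalg.norm(d))
P=onz("top",B([(475,166),(725,120)]),104); d=P[0]-P[1]; print("pins",P.mean(0),np.arctan2(-d[0],d[1]),np.linalg.norm(d))
P=onz("side",D([(489,370),(621,489)]),104); d=P[0]-P[1]; print("pins side",P.mean(0),np.arctan2(-d[0],d[1]),np.linalg.norm(d))
e=A([(122,108),(197,122),(179,231),(100,209)]); P=onz("top",e,162); print("clip ends",P,P.mean(0))
d=P[0]-P[1];print(np.arctan2(-d[0],d[1]));d=P[3]-P[2];print(np.arctan2(-d[0],d[1]))
for z in(155,162): print(z,"front",P[2:].mean(0),onz("side",C([(62,358)]),z),onz("side",C([(120,342)]),z))
f=A([(150,220)])[0];g=A([(160,115)])[0]; print("tri",tri(f,C([(62,358)])[0]),tri(g,C([(120,342)])[0]))
# where would predicted clip corners fall in images, for hypotheses
for cx,cy,yaw in((557,76,-.25),):
    y=np.array([-np.sin(yaw),np.cos(yaw),0]);x=np.array([np.cos(yaw),np.sin(yaw),0])
    Q=[np.array([cx,cy,162])+sx*x*24+sy*y*16 for sx in(-1,1) for sy in(1,-1)]
    print("pred top",(proj("top",Q)-[175,182])*5.7); print("pred side",(proj("side",Q)-[220,150])*5+[0,300])
q=onz("top",A([(10,148),(345,235),(38,36),(375,118)]),90);print(q); 
for k in(0,2): d=q[k]-q[k+1];print(np.arctan2(-d[0],d[1]))
E
```

```text
card [ 513.125 -319.914   88.   ] 0.1642510029577349 129.4995525284387
pins [ 528.492 -316.512  104.   ] 0.17937268119127184 150.3942134582429
pins side [ 528.178 -321.788  104.   ] 0.1968890821295669 147.5407185190633
clip ends [[579.175  85.637 162.   ]
 [573.589  55.648 162.   ]
 [530.65   61.804 162.   ]
 [539.234  93.34  162.   ]] [555.662  74.107 162.   ]
-0.1841666190245739
-0.2657641807755165
155 front [534.942  77.572 162.   ] [[541.073  79.141 155.   ]] [[577.156  77.227 155.   ]]
162 front [534.942  77.572 162.   ] [[537.591  70.033 162.   ]] [[573.286  68.139 162.   ]]
tri [536.837  73.158 160.051] [575.767  71.32  159.324]
pred top [[ 89.599 212.866]
 [167.238 233.174]
 [122.524  95.329]
 [199.901 115.163]]
pred side [[ 42.954 333.579]
 [ 52.011 365.196]
 [124.179 321.497]
 [134.896 352.627]]
[[572.225 149.2    90.   ]
 [535.561   5.734  90.   ]
 [620.252 138.641  90.   ]
 [584.892  -6.192  90.   ]]
-0.2502061174084573
-0.2394628511612365
```

Request:
servo_tool([
  [0,0,0],
  [0,0,0],
  [0,0,0],
  [0.02,0.003,0],
  [0.035,0.0055,0],
  [0.035,0.0055,0],
  [0.035,0.0055,0],
  [0.035,0.0055,0],
  [0.025,0.004,0],
  [0.015,0.0025,0],
], gripper=[-1,-1,-1,-1,-1,-1,-1,-1,-1,-1], spin=[0.081,0.082,0.082,0,0,0,0,0,0,0])

```text
time_s: 11.2
position: [554.1, 77.1, 248.0]
tcp_rot: [[0.239, 0.971, -0.003], [0.971, -0.239, -0.001], [-0.002, -0.002, -1.0]]
contact_force: [0.0, -0.8, -0.9]
width: 86.8
gripper_force: 0.0
```

Request:
servo_tool([
  [0,0,0],
  [0,0,0],
  [0,0,0],
], gripper=[-1,-1,-1], spin=[0,0,0])

```text
time_s: 11.45
position: [553.9, 71.8, 249.6]
tcp_rot: [[0.245, 0.97, -0.001], [0.97, -0.245, -0.001], [-0.001, -0.001, -1.0]]
contact_force: [-0.6, 0.3, 0.2]
width: 87.0
gripper_force: 0.0
```

Request:
servo_tool([
  [0.002,0,0.015],
  [0,0,0.025],
  [0,0,0.025],
  [0,0,0.02],
  [0,0,0.015],
  [0,0,0.0085],
  [0,0,0.005],
  [0,0,0],
  [0,0,0],
  [0,0,0],
], gripper=[-1,-1,-1,-1,-1,-1,-1,-1,-1,-1], spin=[0,0,0,0,0,0,0,0,0,0])

```text
time_s: 12.28
position: [555.4, 75.7, 137.6]
tcp_rot: [[0.243, 0.97, 0.001], [0.97, -0.243, 0.001], [0.001, 0.001, -1.0]]
contact_force: [0.3, -0.8, -0.4]
width: 87.0
gripper_force: 0.0
```

```bash
python3 - <<'E'
from h import *
s=vision.capture("side"); t=vision.capture("top"); print(r.sense()["position"])
o=np.zeros((600,800,3),np.uint8); o[:,:400]=cv2.resize(s[120:240,200:280],(400,600),interpolation=2); o[:,400:]=cv2.resize(t[160:280,165:245],(400,600),interpolation=2)
cv2.imwrite("pics/crop3.png",cv2.convertScaleAbs(o,alpha=1.6))
E
```

```text
[555.305  75.929 137.404]
```

View pics/crop3.png

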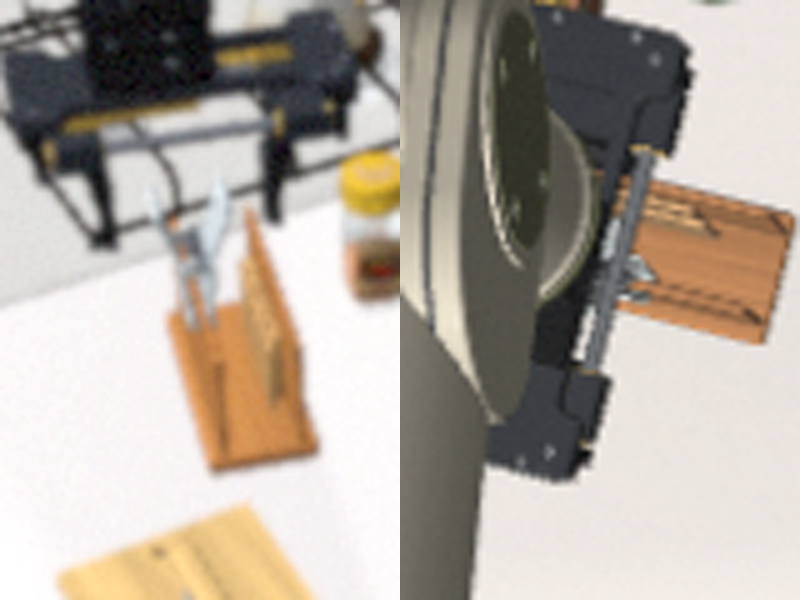

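The fingers straddle the handles: side-crop tips at (105,240) and (272,215), and handle ends at (153,190) and (218,190). I'll check the alignment numerically.

```bash
python3 - <<'E'
from h import *
yaw=-.245;x=np.array([np.cos(yaw),np.sin(yaw),0]);y=np.array([-np.sin(yaw),np.cos(yaw),0])
T=np.array([555.3,75.9,137.4])
print("tips pred side crop",(proj("side",[T-x*47,T,T+x*47])-[200,120])*5)
for c in((554.5,74),(554.5,66),(554.5,82)):
    p=np.array([*c,120]); e=np.array([*c,160])
    print(c,(proj("side",[p,e-24*x+16*y,e-24*x-16*y,e+24*x+16*y,e+24*x-16*y,p-x*6-y*22-[0,0,42]])-[200,120])*5)
E
```

```text
tips pred side crop [[109.091 240.893]
 [188.778 228.402]
 [267.359 216.131]]
(554.5, 74) [[190.817 254.282]
 [140.552 189.515]
 [149.846 221.245]
 [221.784 177.149]
 [232.732 208.381]
 [192.295 333.848]]
(554.5, 66) [[196.505 261.535]
 [146.092 196.578]
 [155.553 228.618]
 [227.672 184.103]
 [238.8   215.637]
 [197.937 341.402]]
(554.5, 82) [[185.183 247.097]
 [135.066 182.52 ]
 [144.196 213.945]
 [215.951 170.261]
 [226.723 201.194]
 [186.705 326.363]]
```

Request:
servo_tool([
  [0,0,0.0015],
  [0,0,0],
  [0,0,0],
  [0,0,0],
  [0,0,0],
  [0,0,0],
  [0,0,0],
  [0,0,0],
  [0,0,0],
  [0,0,0],
], gripper=[1,1,1,1,1,1,1,1,1,1], spin=[0,0,0,0,0,0,0,0,0,0])

```text
time_s: 13.22
position: [554.7, 75.9, 135.0]
tcp_rot: [[0.243, 0.97, -0.0], [0.97, -0.243, 0.0], [-0.0, -0.0, -1.0]]
contact_force: [-0.4, -0.3, -0.5]
width: 28.3
gripper_force: 10.8
```

Request:
servo_tool([
  [0,0,0],
  [0,0,0],
  [0,0,0],
  [0,0,0],
  [0,0,0],
  [0,0,0],
], gripper=[1,1,1,1,1,1], spin=[0,0,0,0,0,0])

```text
time_s: 13.72
position: [554.8, 75.9, 135.0]
tcp_rot: [[0.243, 0.97, -0.0], [0.97, -0.243, 0.0], [0.0, -0.0, -1.0]]
contact_force: [-0.0, 0.1, -0.6]
width: 19.4
gripper_force: 29.9
```

Request:
servo_tool([
  [0,0,-0.003],
  [0,0,-0.006],
  [0,0,-0.01],
  [0,0,-0.015],
  [0,0,-0.02],
  [0,0,-0.02],
  [0,0,-0.015],
  [0,0,-0.01],
  [0,0,0],
  [0,0,0],
], gripper=[1,1,1,1,1,1,1,1,1,1], spin=[0,0,0,0,0,0,0,0,0,0])

```text
time_s: 14.55
position: [554.9, 75.9, 234.3]
tcp_rot: [[0.242, 0.97, 0.001], [0.97, -0.242, 0.001], [0.001, 0.001, -1.0]]
contact_force: [0.8, -1.6, -0.5]
width: 19.7
gripper_force: 29.9
```

```bash
python3 - <<'E'
from h import *
s=vision.capture("side"); S=r.sense(); print(S["position"],S["width"],S["gripper_force"])
cv2.imwrite("pics/crop4.png",cv2.convertScaleAbs(cv2.resize(s[100:200,200:280],(640,800),interpolation=2)[:600],alpha=1.6))
yaw=-.245;x=np.array([np.cos(yaw),np.sin(yaw),0]);y=np.array([-np.sin(yaw),np.cos(yaw),0])
c=S["position"]-[0,0,16]
print((proj("side",[c]+[c+a*x*19+b*y*22-[0,0,38] for a in(-1,1) for b in(1,-1)])-[200,100])*8)
E
```

```text
[554.512  75.907 233.504] 19.797373825800662 29.882151327867064
[[284.978 340.452]
 [229.344 404.68 ]
 [250.198 473.71 ]
 [332.964 389.246]
 [356.768 457.405]]
```

View pics/crop4.png

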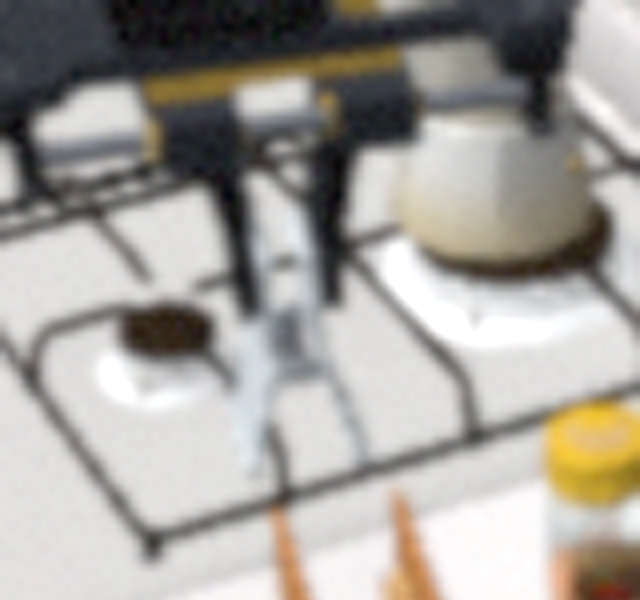

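The clip is held wide open, with its lips' near ends at about (250,470) and (358,460), matching the prediction. I'll carry it over the card now.

Request:
servo_tool([
  [-0.012,0.002,0],
  [-0.02,0.003,0],
  [-0.03,0.004,0],
  [-0.03,0.004,0],
  [-0.03,0.004,0],
  [-0.03,0.004,0],
  [-0.03,0.004,0],
  [-0.03,0.004,0],
  [-0.03,0.004,0],
  [-0.03,0.004,0],
], gripper=[1,1,1,1,1,1,1,1,1,1], spin=[0,0,0,0,0,0,0,0,0,0])

```text
time_s: 15.43
position: [523.4, -199.2, 233.3]
tcp_rot: [[0.243, 0.97, -0.001], [0.97, -0.243, 0.0], [-0.0, -0.001, -1.0]]
contact_force: [0.2, -0.8, -0.3]
width: 19.4
gripper_force: 29.9
```

Request:
servo_tool([
  [-0.03,0.004,0],
  [-0.03,0.004,0],
  [-0.03,0.005,0],
  [-0.02,0.0035,0],
  [-0.012,0.002,0],
  [0,0,0],
  [0,0,0],
  [0,0,0],
  [0,0,0],
  [0,0,0],
], gripper=[1,1,1,1,1,1,1,1,1,1], spin=[0,0,0,0,0,-0.1,-0.12,-0.11,-0.1,0])

```text
time_s: 16.27
position: [511.9, -320.6, 233.2]
tcp_rot: [[-0.188, 0.982, -0.001], [0.982, 0.188, 0.0], [0.001, -0.001, -1.0]]
contact_force: [-0.5, -0.7, -0.1]
width: 19.5
gripper_force: 29.9
```

Request:
servo_tool([
  [0,0,0],
  [0,0,0],
  [0,0,0],
], gripper=[1,1,1], spin=[0,0,0])

```text
time_s: 16.52
position: [512.8, -319.9, 233.7]
tcp_rot: [[-0.181, 0.983, -0.001], [0.983, 0.181, 0.0], [0.0, -0.0, -1.0]]
contact_force: [-0.1, 0.7, -0.3]
width: 19.4
gripper_force: 29.9
```

Request:
servo_tool([
  [0,0,0.01],
  [0,0,0.015],
  [0,0,0.015],
  [0,0,0.015],
  [0,0,0.01],
  [0,0,0.005],
  [0,0,0],
  [0,0,0],
], gripper=[1,1,1,1,1,1,1,1], spin=[0,0,0,0,0,0,0,0])

```text
time_s: 17.18
position: [513.1, -319.9, 164.2]
tcp_rot: [[-0.184, 0.983, -0.0], [0.983, 0.184, -0.0], [-0.0, -0.0, -1.0]]
contact_force: [-0.3, 0.7, -0.6]
width: 19.7
gripper_force: 29.9
```

```bash
python3 - <<'E'
from h import *
s=vision.capture("side"); S=r.sense(); print(S["position"],S["width"],S["gripper_force"])
cv2.imwrite("pics/crop5.png",cv2.convertScaleAbs(cv2.resize(s[220:320,245:345],(600,600),interpolation=2),alpha=1.5))
yaw=.184;x=np.array([np.cos(yaw),np.sin(yaw),0]);y=np.array([-np.sin(yaw),np.cos(yaw),0])
c=S["position"]-[0,0,16]
P=[c]+[c+a*x*19+b*y*22-[0,0,38] for a in(-1,1) for b in(1,-1)]
k=np.array([513.1,-319.9,88]); P+=[k+64*y,k-64*y]
print((proj("side",P)-[245,220])*6)
E
```

```text
[ 513.35  -320.082  164.661] 19.58956876679387 29.882252890646157
[[302.392 250.499]
 [222.602 304.133]
 [299.583 378.02 ]
 [297.993 254.349]
 [375.564 325.311]
 [189.904 250.204]
 [410.774 460.212]]
```

View pics/crop5.png

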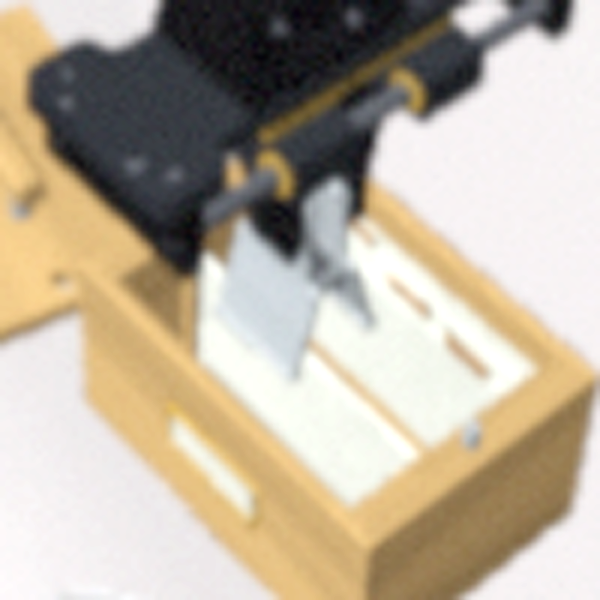

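The lips straddle the card line, with near ends at (295,378) and (375,325) as predicted. The final lowering is 36 mm.

Request:
servo_tool([
  [0,0.001,0.004],
  [0,0,0.006],
  [0,0,0.006],
  [0,0,0.006],
  [0,0,0.006],
  [0,0,0.005],
  [0,0,0.003],
  [0,0,0],
  [0,0,0],
  [0,0,0],
], gripper=[1,1,1,1,1,1,1,1,1,1], spin=[0,0,0,0,0,0,0,0,0,0])

```text
time_s: 18.07
position: [514.2, -319.8, 128.3]
tcp_rot: [[-0.184, 0.983, 0.0], [0.983, 0.184, -0.0], [-0.0, 0.0, -1.0]]
contact_force: [0.7, 0.1, -0.0]
width: 19.7
gripper_force: 29.9
```

```bash
python3 - <<'E'
from h import *
s=vision.capture("side"); t=vision.capture("top"); S=r.sense(); print({k:S[k] for k in("position","width","gripper_force","contact_force","time_s")})
o=np.hstack([cv2.resize(s[220:320,245:345],(400,400),interpolation=2),cv2.resize(t[185:265,325:405],(400,400),interpolation=2)])
o2=np.zeros((600,800,3),np.uint8);o2[:400]=o;o2[400:]=cv2.resize(s[160:260,150:350],(800,400),interpolation=2)[200:]
cv2.imwrite("pics/crop6.png",cv2.convertScaleAbs(o2,alpha=1.5))
E
```

```text
{'position': array([ 514.214, -319.772,  128.337]), 'width': 20.021586892491907, 'gripper_force': 29.882292759443487, 'contact_force': array([ 0.773, -0.206, -0.407]), 'time_s': 18.1667}
```

View pics/crop6.png

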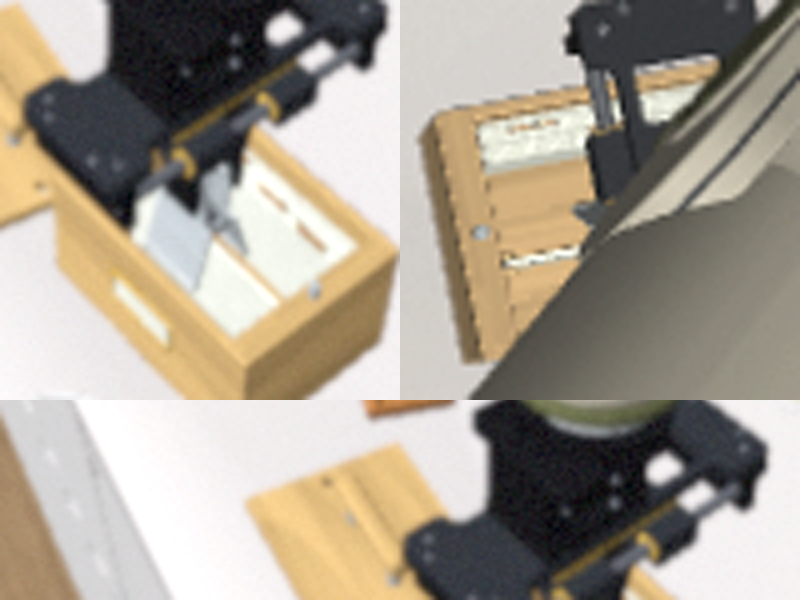

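Request:
servo_tool([
  [0,0,0.0015],
  [0,0,0.0015],
  [0,0,0],
  [0,0,0],
  [0,0,0],
  [0,0,0],
], gripper=[1,1,1,1,1,1], spin=[0,0,0,0,0,0])

```text
time_s: 18.67
position: [514.1, -319.6, 125.1]
tcp_rot: [[-0.184, 0.983, 0.0], [0.983, 0.184, 0.0], [0.0, 0.0, -1.0]]
contact_force: [0.3, 0.1, -0.1]
width: 19.9
gripper_force: 29.9
```

```bash
python3 -c "
from rig import r
S=r.sense(); print(S['position'],S['contact_force'],S['width'],S['gripper_force'],abs(S['joint_vel']).max()); print(r.job_done())"
```

```text
[ 514.07462605 -319.63041718  125.05162305] [ 0.33341825  0.11760094 -0.14489802] 19.93373198896874 29.882213859406477 0.002236137845374816
the job is handed in; nothing more can be done
None
```

I handed the job in at about 19 s, with no verdict returned: the cover is on the worktop, handle up, and the clip is held wide open and still astride the card, its lips an estimated 16 mm below the card's top edge, with no contact force showing.

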